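Put the four mixed-up reagent bottles back on their own stands

TASK

The four bottles were put back on the wrong stands. Move each one so that in the end every bottle stands upright, settled inside the rim of the stand that has the colour of its cap; the grey stand is free for parking a bottle on the way and is empty again at the end. Do not tip any bottle over, and leave the wash bottle where it stands.

Things in the scene. Friction and masses are not known exactly. Their poses are not given: they have to be found in the camera images.
- bottle_red: white round bottle with a red screw cap and a red band round its body; 44 mm body diameter, 100 mm tall, about 0.12 kg, upright. Origin: centre of its underside, z up. At the start it stands in the recess of a stand of another colour. Grip it across the body, 60 to 70 mm above its underside.
- bottle_yellow: white round bottle with a yellow screw cap and a yellow band round its body; 44 mm body diameter, 100 mm tall, about 0.12 kg, upright. Origin: centre of its underside, z up. At the start it stands in the recess of a stand of another colour. Grip it across the body, 60 to 70 mm above its underside.
- bottle_blue: white round bottle with a blue screw cap and a blue band round its body; 44 mm body diameter, 100 mm tall, about 0.12 kg, upright. Origin: centre of its underside, z up. At the start it stands in the recess of a stand of another colour. Grip it across the body, 60 to 70 mm above its underside.
- bottle_green: white round bottle with a green screw cap and a green band round its body; 44 mm body diameter, 100 mm tall, about 0.12 kg, upright. Origin: centre of its underside, z up. At the start it stands in the recess of a stand of another colour. Grip it across the body, 60 to 70 mm above its underside.
- stand_red: low round red bottle stand fixed to the worktop, 80 mm across; its rim is 10 mm high and surrounds a 64 mm wide round recess whose floor (black rubber inlay) lies 4 mm above the worktop. Origin: centre of its underside, on the worktop. Home of the bottle with the red cap; a bottle of another colour stands on it at the start.
- stand_yellow: low round yellow bottle stand fixed to the worktop, 80 mm across; its rim is 10 mm high and surrounds a 64 mm wide round recess whose floor (black rubber inlay) lies 4 mm above the worktop. Origin: centre of its underside, on the worktop. Home of the bottle with the yellow cap; a bottle of another colour stands on it at the start.
- stand_blue: low round blue bottle stand fixed to the worktop, 80 mm across; its rim is 10 mm high and surrounds a 64 mm wide round recess whose floor (black rubber inlay) lies 4 mm above the worktop. Origin: centre of its underside, on the worktop. Home of the bottle with the blue cap; a bottle of another colour stands on it at the start.
- stand_green: low round green bottle stand fixed to the worktop, 80 mm across; its rim is 10 mm high and surrounds a 64 mm wide round recess whose floor (black rubber inlay) lies 4 mm above the worktop. Origin: centre of its underside, on the worktop. Home of the bottle with the green cap; a bottle of another colour stands on it at the start.
- stand_grey: low round grey bottle stand fixed to the worktop, 80 mm across; its rim is 10 mm high and surrounds a 64 mm wide round recess whose floor (black rubber inlay) lies 4 mm above the worktop. Origin: centre of its underside, on the worktop. Empty at the start: the free place.
- wash_bottle: bystander: loose white wash bottle with a red top and a bent red spout; body 58 mm in diameter, shoulder 135 mm high, 215 mm tall in all, standing upright behind the stands. Origin: on the worktop, with the body's axis 28 mm from it along its own -y. Not to be moved.
Mind the look-alikes: they are no part of the job. What is shaped like the bottle_red but purple is not meant. Leave any orange or purple look-alike of the bottle_green alone.

How it is judged (in metres and radians):
At the end, for the whole second after the job is handed in: Each bottle stands released and at rest in the recess of the stand of its cap's colour: its centre within 12 mm of the stand's centre, underside on the recess floor (1 to 8 mm above the worktop), tilted less than 0.1 rad (horizontal distance between bottle_red and stand_red below 0.012 m and z of bottle_red in the frame of stand_red between 0.001 and 0.008 m and angle between each of bottle_red, bottle_yellow, bottle_blue, bottle_green's own z axis and vertical below 0.1 rad and linear speed of each of bottle_red, bottle_yellow, bottle_blue, bottle_green below 0.02 m/s and horizontal distance between bottle_yellow and stand_yellow below 0.012 m and z of bottle_yellow in the frame of stand_yellow between 0.001 and 0.008 m and horizontal distance between bottle_blue and stand_blue below 0.012 m and z of bottle_blue in the frame of stand_blue between 0.001 and 0.008 m and horizontal distance between bottle_green and stand_green below 0.012 m and z of bottle_green in the frame of stand_green between 0.001 and 0.008 m); the robot touches nothing.
It fails at once if a bottle is tipped over (more than 0.8 rad) (angle between any of bottle_red, bottle_yellow, bottle_blue, bottle_green's own z axis and vertical above 0.8 rad).
It fails at once if the wash bottle is moved by more than 30 mm (distance of wash_bottle from where it was at the start of the episode above 0.03 m).
It also fails if it takes over 120 s, if anything falls off the work surface, if the arm or the gripper's body presses on something with over 40 N, if the wrist force passes 120 N, or if a joint passes its speed limit or range.

ROBOT

A 6-joint arm with a two-finger parallel gripper is mounted at the origin on a cart in front of the work surface, level with it; the furniture and walls round the work are solid. World frame = base frame: x ahead of the robot, y to its left, z up, the work surface at z = 0. Lengths are in m, angles in degrees, forces in N, time in s.
With the tool pointing down it reaches from about 0.3 to 0.875 m from the base axis. Payload 6.4 kg.
Tool frame: the origin (TCP) lies on the centre line of the jaws, within the pads' length; the fingertips stand manip.nose_length ahead of it and the grasp point (between the pads) lies 6 mm ahead of it (manip.nose_length is the distance from the TCP to the fingertips, in m); z points along the fingers, x is the direction in which the jaws open and shut, and the axes are right-handed (so a half turn about z gives the same grasp; the last joint's range is limited). The gripper opens to 85 mm and grips with 20 to 120 N. Pads are 22 mm wide; open, the fingers measure 114 mm over their backs; the gripper's body (76 mm by 85 mm) begins 54 mm behind the grasp point. The pads swing forward as they close: fully open they stand 13 mm farther back than shut.
Start: joints at [52.294, 10.359, 92.074, -0, 77.567, -11.82], TCP at [0.251, 0.517, 0.256] pointing down, gripper open.
Joint ranges: [-171.53, 171.53], [-51.25, 118.39], [17.06, 147.69], [-65.23, 245.23], [0, 150.52], [-178.68, 178.68]. Speed limits (degrees/s): [147.25, 147.25, 172.46, 180, 180, 180].

INTERFACE

Orientations are given as [roll, pitch, yaw] about the fixed x, y, z axes, in that order (R = Rz(yaw) Ry(pitch) Rx(roll)).
In Python, from rig import telemetry, viewer, order, finder, manip gives the robot as it stands. The module is installed in compiled form; this text tells all that it offers.
- The arm moves only by the tool jog_arm, never from a script. Its argument "series" is a list that holds one entry, the list of rows, each a list of 4 numbers: the shift along the tool's x, y, z in cm, then the turn about the tool's z in rad. A call has 1 to 8 rows; each row is the pose to reach, as a shift and turn from the pose measured when the call began, along the tool's axes at that moment; what a row does not reach only later rows make up. A row lasts 1/12 s, in which the tool goes at most 41.7 mm and 7.16 degrees, less where a joint would pass 70% of its speed; a pose out of reach is approached as far as the arm can. A call with a gripper value outside its range is refused whole. "grip" is the finger opening in cm, from 0 to 8.54, set as the call begins (left out, the last holds). The fingers move at their own pace and stop on an object; the grip force is fixed at half the most. Time passes only in rows, so rows that repeat a pose let the fingers close. It gives the time, the measured TCP pose, the force and the opening at its end, in the units of the state.
- telemetry.observe(): the state, without advancing time (a new reading comes with each control period).
- viewer.grab_frame(name): name is "scene" or "top" or "wrist"; returns a dict with "color" (384x512x3 uint8, red, green, blue), "fx", "fy", "cx", "cy" (pixels), "cam_to_world" (4x4, takes a point from camera to world coordinates). Camera axes: x right, y down, z forward; pixel columns grow to the right and rows downward; lengths in m; the calibration is good to about 2 mm. A picture is of the moment at which its call begins. There is no depth.
- order.close_job(): hands the job in, once; it reports no verdict.
Trained networks look in the newest picture that a camera, given by its name, has taken for a name from the list of things; names that differ only in an ending like _2 or _b are one class to them, and where a whole thing is asked for, a point or a joint stands for the part that bears it (a point fixed in the world has none). Each returns a list of dicts, best first, with "confidence" (0 to 1); they miss things now and then, are a little off and sometimes report something else, mostly with a low value. They report only what shows in the picture. A call takes as long as a camera call. They do not tell look-alikes from the thing itself.
- finder.regions_of(camera, thing): "pixels" (384x512 bool, what is visible of it) and "position" ([column, row] in pixels, amid what is visible of it).
- finder.place_of(camera, thing): "position" ([column, row] in pixels: a listed point, or the origin of a listed thing).
The state is a dict: "time_s": time; "joint_positions": joint angles; "qd": joint speeds; "effort": joint torques, N m; "position": TCP position; "tool_rot": TCP orientation; "contact_force": force on the tool from outside, world axes, zero at the start; "wrist_torque": the same for the moment, N m; "opening": finger opening in m.
Only numpy, scipy, OpenCV 4.12 (cv2) and the standard library are available. Lean on these libraries where they do the work, as an engineer would, in place of code of your own. Each camera call takes 0.05 s, during which the arm holds its last target. There are 200 camera calls.

## Working session

There is one attempt and no reset: what is moved stays moved. The work goes in short steps, Python scripts to look and compute and a tool call to move; the robot and the scene stay as the last step left them, time stands still between calls to the robot, and variables do not carry over. Pictures are saved under pics/ and viewed, about 12 in all and at most 16, crops included, and the job is handed in when it is done.

Besides the shell and the picture viewer there is one more tool, called after "Emit:" as name([rows], argument=value, ...), one row to a line, values as JSON. jog_arm: Moves the arm, as the interface text tells. Its arguments: {"type":"object","properties":{"series":{"type":"array","items":{"type":"array","items":{"type":"array","items":{"type":"number"}}}},"grip":{"type":"number"}},"required":["series"]}

```bash
mkdir -p pics
cat > h.py <<'E'
import numpy as np, cv2
from rig import telemetry, viewer, order, finder, manip
def grab(n,save=None):
    f=viewer.grab_frame(n)
    if save: cv2.imwrite('pics/'+save,f['color'][:,:,::-1])
    return f
def ray(f,p,z):
    T=np.array(f['cam_to_world']);d=T[:3,:3]@np.array([(p[0]-f['cx'])/f['fx'],(p[1]-f['cy'])/f['fy'],1])
    o=T[:3,3];return o+d*(z-o[2])/d[2]
E
python3 - <<'E'
from h import *
s=telemetry.observe();print(s['time_s'],s['position'],s['tool_rot'],s['opening'],manip.nose_length)
for c in('top','scene'):
    f=grab(c,c+'0.png');print(c,np.round(np.array(f['cam_to_world'])[:3],3).tolist(),f['fx'])
    for k in('red','yellow','blue','green','grey'):
        for t,z in(('bottle_',.004),('stand_',0.0)):
            if k=='grey' and t=='bottle_':continue
            for r in finder.place_of(c,t+k)[:3]:print(c,t+k,round(r['confidence'],2),np.round(r['position']),np.round(ray(f,r['position'],z),3))
    for r in finder.place_of(c,'wash_bottle')[:2]:print('wash',round(r['confidence'],2),np.round(r['position']),np.round(ray(f,r['position'],0),3))
a=cv2.imread('pics/top0.png');b=cv2.imread('pics/scene0.png');cv2.imwrite('pics/both0.png',cv2.resize(np.vstack([a,b]),(400,600)))
E
```

```text
0.0 [0.25070908 0.51690628 0.25537726] [-1.79980516e+02  9.90153067e-02  6.41140941e+01] 0.08528973689304374 0.025
top [[0.009, -0.986, 0.164, 0.334], [-1.0, -0.007, 0.015, 0.032], [-0.014, -0.164, -0.986, 1.225]] 475.1016675415159
top bottle_red 0.74 [306. 209.] [ 0.497 -0.105  0.004]
top bottle_red 0.63 [326. 170.] [ 0.599 -0.157  0.004]
top bottle_red 0.24 [180. 222.] [0.46  0.221 0.004]
top stand_red 0.84 [183. 224.] [0.456 0.214 0.   ]
top stand_red 0.43 [355. 237.] [ 0.426 -0.229  0.   ]
top bottle_yellow 0.66 [354. 238.] [ 0.424 -0.227  0.004]
top stand_yellow 0.59 [221. 170.] [0.599 0.119 0.   ]
top stand_yellow 0.59 [257. 120.] [0.736 0.024 0.   ]
top bottle_blue 0.76 [218. 170.] [0.6   0.125 0.004]
top bottle_blue 0.48 [352. 235.] [ 0.43  -0.221  0.004]
top stand_blue 0.88 [356. 234.] [ 0.434 -0.233  0.   ]
top bottle_green 0.97 [130. 226.] [0.448 0.35  0.004]
top bottle_green 0.85 [154. 269.] [0.34  0.284 0.004]
top bottle_green 0.84 [178. 224.] [0.456 0.227 0.004]
top stand_green 0.85 [327. 172.] [ 0.595 -0.16   0.   ]
top stand_green 0.46 [328. 173.] [ 0.594 -0.164  0.  
[... 243 characters left out ...]
319. 225.] [ 0.592 -0.153  0.004]
scene bottle_red 0.85 [286. 238.] [ 0.488 -0.111  0.004]
scene stand_red 0.6 [198. 194.] [0.431 0.207 0.   ]
scene bottle_yellow 0.69 [305. 278.] [ 0.423 -0.234  0.004]
scene stand_yellow 0.47 [252. 184.] [ 0.584  0.114 -0.   ]
scene bottle_blue 0.79 [253. 180.] [0.593 0.121 0.004]
scene stand_blue 0.85 [305. 273.] [ 0.437 -0.223  0.   ]
scene bottle_green 0.83 [175. 175.] [0.434 0.324 0.004]
scene bottle_green 0.62 [159. 200.] [0.327 0.272 0.004]
scene bottle_green 0.57 [202. 192.] [0.442 0.201 0.004]
scene stand_green 0.52 [326. 226.] [ 0.606 -0.166  0.   ]
scene stand_grey 0.85 [250. 227.] [ 0.447 -0.006 -0.   ]
wash 0.6 [305. 176.] [ 0.73   0.012 -0.   ]
```

```bash
python3 -c "
import cv2
a=cv2.imread('pics/top0.png')[70:330,90:410];cv2.imwrite('pics/t.png',cv2.resize(a,None,fx=2.3,fy=2.3,interpolation=cv2.INTER_CUBIC))"
```

```text
(no output)
```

View pics/t.png

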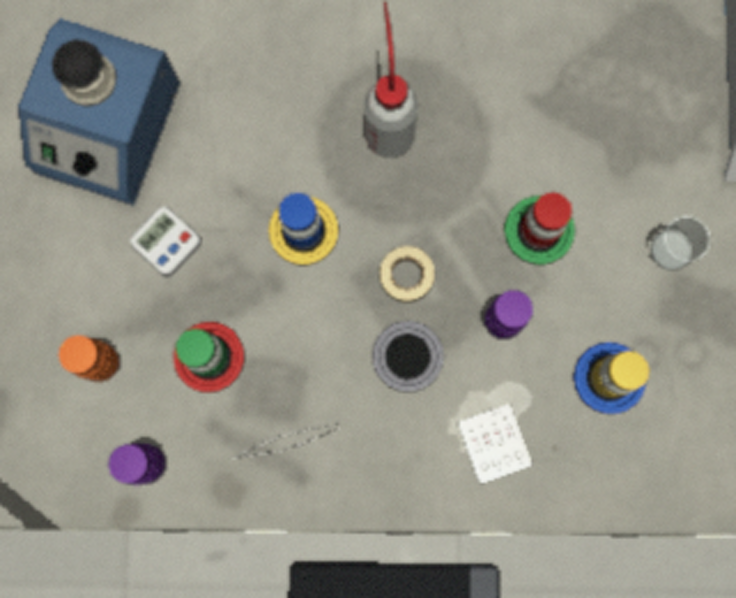

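View pics/scene0.png

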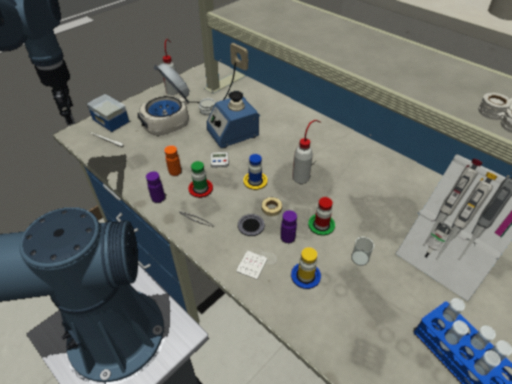

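The top view shows the bottle-on-stand pairs clearly: green cap on the red stand (181,225), red on green (325,170), blue on yellow (222,170) and yellow on blue (356,234). The grey stand at (267,225) is empty. The purple (306,209) and (154,269) and orange (130,226) look-alikes stand apart, on no stand. Next I refine the stand and cap centres by colour.

```bash
cat >> h.py <<'E'
def blobs(img,k,uv,r=40):
    hsv=cv2.cvtColor(img,cv2.COLOR_RGB2HSV).astype(int);H,S,V=hsv[...,0],hsv[...,1],hsv[...,2]
    h={'red':0,'yellow':25,'blue':110,'green':70}[k];d=np.abs((H-h+90)%180-90)
    m=((d<{'green':20}.get(k,10))&(S>120)&(V>50)).astype(np.uint8)
    yy,xx=np.indices(m.shape);m[(xx-uv[0])**2+(yy-uv[1])**2>r*r]=0
    return m
E
python3 - <<'E'
from h import *
f=grab('top');img=f['color']
st={'red':(181,225),'yellow':(222,170),'blue':(356,234),'green':(325,170)}
bo={'red':(330,161),'yellow':(363,231),'blue':(219,161),'green':(176,222)}
for k in st:
    m=blobs(img,k,st[k],22);c,r=cv2.minEnclosingCircle(cv2.findNonZero(m))
    print('stand',k,np.round(c,1),round(r,1),np.round(ray(f,c,.009),3))
    m=blobs(img,k,bo[k],14);n,l,s,ce=cv2.connectedComponentsWithStats(m);i=1+np.argmax(s[1:,4])
    print('cap',k,s[i],np.round(ce[i],1),np.round(ray(f,ce[i],.102),3))
r=finder.regions_of('top','stand_grey')[0];c,rad=cv2.minEnclosingCircle(cv2.findNonZero(r['pixels'].astype(np.uint8)));print('grey',c,rad,ray(f,c,.009))
E
```

```text
stand red [180.2 224.6] 15.2 [0.453 0.22  0.009]
cap red [322 154  16  16 208] [329.6 161.5] [ 0.6   -0.152  0.102]
stand yellow [221.5 169.7] 14.7 [0.599 0.116 0.009]
cap yellow [355 223  17  16 218] [362.8 230.7] [ 0.433 -0.227  0.102]
stand blue [354.5 234.1] 15.4 [ 0.433 -0.227  0.009]
cap blue [212 154  15  16 188] [218.9 161.7] [0.598 0.116 0.102]
stand green [324.  169.5] 14.4 [ 0.601 -0.152  0.009]
cap green [167 214  16  15 181] [174.7 220.9] [0.453 0.219 0.102]
grey (267.1666564941406, 224.8333282470703) 15.429156303405762 [ 0.45466632 -0.00392492  0.009     ]
```

```bash
cat >> h.py <<'E'
from scipy.spatial.transform import Rotation
P=dict(R=(.453,.220),G=(.601,-.152),Y=(.599,.116),B=(.433,-.227),X=(.454,-.004))
def delta(*ts):
    s=telemetry.observe();R=Rotation.from_euler('xyz',s['tool_rot'],degrees=True)
    print(s['time_s'],np.round(s['position'],4),np.round(s['tool_rot'],1),'op',round(s['opening'],4))
    for t in ts: print(t,np.round(R.inv().apply(np.array(t)-s['position'])*100,1))
E
python3 -c "
from h import *
delta((*P['R'],.2),(*P['R'],.075))"
```

```text
1.2 [0.251  0.5173 0.2563] [180.    0.   64.1] op 0.0855
(0.453, 0.22, 0.2) [-17.9  31.1   5.6]
(0.453, 0.22, 0.075) [-17.9  31.1  18.1]
```

Emit:
jog_arm([
  [[-2, 3.5, 0.6], [-4, 7, 1.2]],
])

```text
invalid input
```

Emit:
jog_arm([
  [[-2, 3.5, 0.7, 0], [-4, 7, 1.4, 0], [-6, 10.5, 2, 0], [-8, 14, 3, 0], [-10, 17.5, 4, 0], [-12, 21, 5, 0], [-14, 24.5, 5.6, 0], [-16, 28, 5.6, 0]],
], grip=8.54)

```text
time_s: 1.87
position: [0.4329, 0.2492, 0.199]
tool_rot: [-179.9, 0.1, 64.1]
contact_force: [0.2, 0.1, 0.4]
opening: 0.0854
```

```bash
python3 -c "
from h import *
delta((*P['R'],.2),(*P['R'],.075))"
```

```text
1.8667 [0.4329 0.2492 0.199 ] [-1.799e+02  1.000e-01  6.410e+01] op 0.0854
(0.453, 0.22, 0.2) [-1.7  3.1 -0.1]
(0.453, 0.22, 0.075) [-1.7  3.1 12.4]
```

Emit:
jog_arm([
  [[-1.7, 3.1, 0, 0], [-1.7, 3.1, 0, 0], [-1.7, 3.1, 0, 0], [-1.7, 3.1, 0, 0]],
])

```text
time_s: 2.2
position: [0.4532, 0.2204, 0.1989]
tool_rot: [-179.9, 0.1, 64.1]
contact_force: [0.2, 0.2, -0.1]
opening: 0.0855
```

```bash
python3 -c "
from h import *
delta((*P['R'],.075));f=grab('wrist','w1.png')
T=np.array(f['cam_to_world'])
for z in(.104,.075):
  c=np.linalg.inv(T)@np.array([*P['R'],z,1]);print(c[0]/c[2]*f['fx']+f['cx'],c[1]/c[2]*f['fy']+f['cy'])
"
```

```text
2.2 [0.4532 0.2204 0.1989] [-1.799e+02  1.000e-01  6.410e+01] op 0.0855
(0.453, 0.22, 0.075) [-0.   0.  12.4]
254.39513393758702 207.33159642345112
254.52519014184315 195.7128437998831
```

View pics/w1.png

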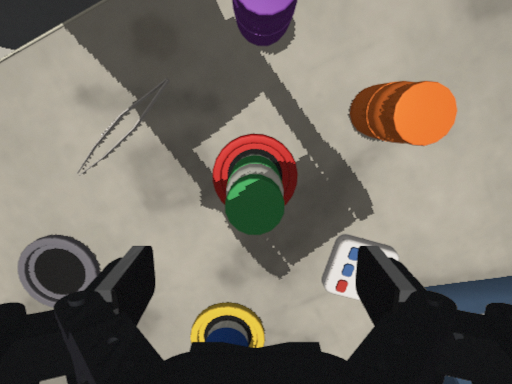

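The wrist view shows the green cap centred at (255,204), against a predicted (254,207), and between the jaws. Descending and gripping.

Emit:
jog_arm([
  [[0, 0, 3, 0], [0, 0, 6, 0], [0, 0, 9, 0], [0, 0, 11, 0], [0, 0, 12, 0], [0, 0, 12.4, 0], [0, 0, 12.4, 0], [0, 0, 12.4, 0]],
])

```text
time_s: 2.92
position: [0.4532, 0.2217, 0.0761]
tool_rot: [-180.0, 0.0, 64.2]
contact_force: [0.1, -0.1, 0.5]
opening: 0.0853
```

Emit:
jog_arm([
  [[0, 0, 0, 0], [0, 0, 0, 0], [0, 0, 0, 0], [0, 0, 0, 0], [0, 0, 0, 0], [0, 0, 0, 0], [0, 0, 0, 0], [0, 0, 0, 0]],
], grip=3.5)

```text
time_s: 3.58
position: [0.4541, 0.2216, 0.0773]
tool_rot: [180.0, -0.0, 64.2]
contact_force: [-2.2, -1.7, 7.2]
opening: 0.042
```

Emit:
jog_arm([
  [[0, 0, 0, 0], [0, 0, -0.5, 0], [0, 0, -2, 0], [0, 0, -4, 0], [0, 0, -7, 0], [0, 0, -10, 0], [0, 0, -12, 0], [0, 0, -12, 0]],
])

```text
time_s: 4.25
position: [0.4567, 0.2223, 0.2025]
tool_rot: [179.6, -0.4, 64.2]
contact_force: [0.5, 0.3, 0.3]
opening: 0.0421
```

```bash
python3 -c "
from h import *
delta((*P['X'],.2),(*P['X'],.077))"
```

```text
4.25 [0.4567 0.2223 0.2025] [179.6  -0.4  64.2] op 0.0421
(0.454, -0.004, 0.2) [-20.5   9.6   0.2]
(0.454, -0.004, 0.077) [-20.6   9.5  12.5]
```

Emit:
jog_arm([
  [[-3, 1.4, 0, 0], [-6, 2.8, 0, 0], [-9.5, 4.5, 0, 0], [-13, 6.2, 0, 0], [-16.5, 7.8, 0, 0], [-19, 9, 0, 0], [-20.5, 9.6, 0, 0], [-20.5, 9.6, 0, 0]],
])

```text
time_s: 4.92
position: [0.4533, -0.0069, 0.201]
tool_rot: [179.6, -0.3, 64.0]
contact_force: [0.1, 0.5, -0.7]
opening: 0.0421
```

```bash
python3 -c "
from h import *
delta((*P['X'],.078))
f=grab('wrist','w2.png');g=grab('scene')
cv2.imwrite('pics/c2.png',np.hstack([f['color'],cv2.resize(g['color'][100:300,130:360],(288,250)) if 0 else cv2.resize(g['color'][120:312,170:314],(288,384))])[:,:,::-1])"
```

```text
4.9167 [ 0.4533 -0.0069  0.201 ] [179.6  -0.3  64. ] op 0.0421
(0.454, -0.004, 0.078) [ 0.2 -0.1 12.3]
```

View pics/c2.png

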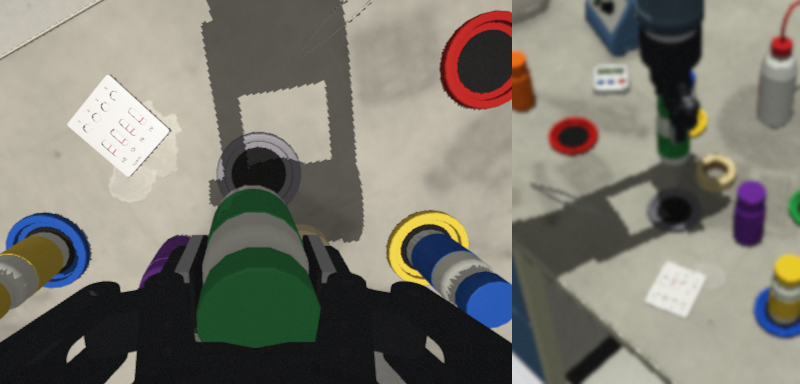

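The wrist view shows the green bottle held upright, with the empty grey stand right beneath it at (258,172). Lowering it there.

Emit:
jog_arm([
  [[0.2, -0.1, 3, 0], [0.2, -0.1, 6, 0], [0.2, -0.1, 8.5, 0], [0.2, -0.1, 10.5, 0], [0.2, -0.1, 11.5, 0], [0.2, -0.1, 12.1, 0], [0.2, -0.1, 12.2, 0], [0.2, -0.1, 12.2, 0]],
])

```text
time_s: 5.68
position: [0.4547, -0.0013, 0.0795]
tool_rot: [179.6, -0.4, 64.1]
contact_force: [0.1, 0.1, -0.2]
opening: 0.0421
```

Emit:
jog_arm([
  [[0, 0, 0, 0], [0, 0, 0, 0], [0, 0, 0, 0], [0, 0, 0, 0], [0, 0, 0, 0], [0, 0, 0, 0], [0, 0, 0, 0], [0, 0, 0, 0]],
], grip=8.54)

```text
time_s: 6.35
position: [0.4548, -0.0013, 0.0796]
tool_rot: [179.6, -0.4, 64.1]
contact_force: [-0.0, 0.2, 0.5]
opening: 0.0854
```

Emit:
jog_arm([
  [[0, 0, -1, 0], [0, 0, -3, 0], [0, 0, -6, 0], [0, 0, -9, 0], [0, 0, -12, 0], [0, 0, -12, 0], [0, 0, -12, 0], [0, 0, -12, 0]],
])

```text
time_s: 7.02
position: [0.4534, -0.0016, 0.1996]
tool_rot: [179.6, -0.4, 64.1]
contact_force: [-0.4, 0.7, -0.2]
opening: 0.0853
```

```bash
cat >> h.py <<'E'
def cap(k):
    f=grab('top');m=blobs(f['color'],k,(0,0),900);n,l,s,ce=cv2.connectedComponentsWithStats(m)
    for i in range(1,n):
        if s[i,4]>60: print('blob',k,s[i].tolist(),np.round(ray(f,ce[i],.102),3)[:2])
E
python3 -c "
from h import *
delta((*P['G'],.2))
cap('green')"
```

```text
7.0167 [ 0.4534 -0.0016  0.1996] [179.6  -0.4  64.1] op 0.0853
(0.601, -0.152, 0.2) [-7.1 19.8  0. ]
blob green [310, 156, 12, 22, 105] [ 0.588 -0.114]
blob green [321, 167, 18, 17, 100] [ 0.561 -0.153]
```

Emit:
jog_arm([
  [[-1.4, 3.8, 0, 0], [-2.8, 7.6, 0, 0], [-4.2, 11.4, 0, 0], [-5.6, 15.2, 0, 0], [-6.6, 18.5, 0, 0], [-7.1, 19.8, 0, 0], [-7.1, 19.8, 0, 0], [-7.1, 19.8, 0, 0]],
])

```text
time_s: 7.73
position: [0.5991, -0.1517, 0.197]
tool_rot: [180.0, -0.4, 64.1]
contact_force: [-0.8, 0.4, -0.7]
opening: 0.0854
```

```bash
python3 -c "
from h import *
delta((*P['G'],.076))
cap('green')"
```

```text
7.7333 [ 0.5991 -0.1517  0.197 ] [180.   -0.4  64.1] op 0.0854
(0.601, -0.152, 0.076) [-0.   0.2 12.1]
blob green [261, 213, 14, 16, 145] [ 0.457 -0.001]
```

Green is parked at (0.457,-0.001) and upright. Next I pick red from the green stand.

Emit:
jog_arm([
  [[0, 0.2, 3, 0], [0, 0.2, 6, 0], [0, 0.2, 9, 0], [0, 0.2, 11, 0], [0, 0.2, 12, 0], [0, 0.2, 12.1, 0], [0, 0.2, 12.1, 0], [0, 0.2, 12.1, 0]],
])

```text
time_s: 8.45
position: [0.6019, -0.1512, 0.0781]
tool_rot: [179.8, -0.4, 64.1]
contact_force: [0.2, -0.6, -0.1]
opening: 0.0854
```

Emit:
jog_arm([
  [[0, 0, 0, 0], [0, 0, 0, 0], [0, 0, 0, 0], [0, 0, 0, 0], [0, 0, 0, 0], [0, 0, 0, 0], [0, 0, 0, 0], [0, 0, 0, 0]],
], grip=3.5)

```text
time_s: 9.12
position: [0.6028, -0.1518, 0.0797]
tool_rot: [179.7, -0.4, 64.1]
contact_force: [-1.4, 0.3, 5.7]
opening: 0.0417
```

Emit:
jog_arm([
  [[0, 0, 0, 0], [0, 0, -0.5, 0], [0, 0, -2, 0], [0, 0, -4, 0], [0, 0, -7, 0], [0, 0, -10, 0], [0, 0, -14, 0], [0, 0, -14, 0]],
])

```text
time_s: 9.78
position: [0.6054, -0.1539, 0.229]
tool_rot: [178.9, -0.4, 64.2]
contact_force: [2.0, -0.9, -0.0]
opening: 0.0418
```

```bash
python3 -c "
from h import *
delta((*P['R'],.22))"
```

```text
9.7833 [ 0.6054 -0.1539  0.229 ] [178.9  -0.4  64.2] op 0.0418
(0.453, 0.22, 0.22) [ 27.  -30.    0.5]
```

Emit:
jog_arm([
  [[2, -2.2, 0, 0], [4.5, -5, 0, 0], [7, -7.8, 0.1, 0], [9.5, -10.6, 0.2, 0], [12, -13.3, 0.3, 0], [14.5, -16.1, 0.3, 0], [17, -18.9, 0.4, 0], [19.5, -21.7, 0.5, 0]],
])

```text
time_s: 10.45
position: [0.4942, 0.1177, 0.2212]
tool_rot: [178.9, -0.4, 64.1]
contact_force: [1.2, 0.6, -1.6]
opening: 0.0417
```

```bash
python3 -c "
from h import *
delta((*P['R'],.22))"
```

```text
10.45 [0.4942 0.1177 0.2212] [178.9  -0.4  64.1] op 0.0417
(0.453, 0.22, 0.22) [ 7.4 -8.2  0. ]
```

Emit:
jog_arm([
  [[2.4, -2.6, 0, 0], [4.8, -5.3, 0, 0], [6.5, -7.2, 0, 0], [7.4, -8.2, 0, 0], [7.4, -8.2, 0, 0], [7.4, -8.2, 0, 0]],
])

```text
time_s: 10.95
position: [0.4524, 0.2205, 0.2202]
tool_rot: [178.9, -0.4, 64.2]
contact_force: [-0.9, -0.2, -1.8]
opening: 0.0416
```

```bash
python3 -c "
from h import *
delta((*P['R'],.0795))"
```

```text
10.95 [0.4524 0.2205 0.2202] [178.9  -0.4  64.2] op 0.0416
(0.453, 0.22, 0.0795) [-0.1 -0.2 14.1]
```

Emit:
jog_arm([
  [[-0.1, -0.2, 3, 0], [-0.1, -0.2, 6, 0], [-0.1, -0.2, 9, 0], [-0.1, -0.2, 11.5, 0], [-0.1, -0.2, 13, 0], [-0.1, -0.2, 13.8, 0], [-0.1, -0.2, 14.1, 0], [-0.1, -0.2, 14.1, 0]],
])

```text
time_s: 11.62
position: [0.4542, 0.2188, 0.0799]
tool_rot: [178.8, -0.3, 64.2]
contact_force: [0.2, 0.2, -1.1]
opening: 0.042
```

Emit:
jog_arm([
  [[0, 0, 0, 0], [0, 0, 0, 0], [0, 0, 0, 0], [0, 0, 0, 0], [0, 0, 0, 0], [0, 0, 0, 0], [0, 0, 0, 0], [0, 0, 0, 0]],
], grip=8.54)

```text
time_s: 12.28
position: [0.4541, 0.2189, 0.0799]
tool_rot: [178.8, -0.3, 64.2]
contact_force: [0.2, 0.4, -0.9]
opening: 0.0856
```

Emit:
jog_arm([
  [[0, 0, -1, 0], [0, 0, -3, 0], [0, 0, -6, 0], [0, 0, -9, 0], [0, 0, -12, 0], [0, 0, -12, 0], [0, 0, -12, 0], [0, 0, -12, 0]],
])

```text
time_s: 12.95
position: [0.4513, 0.2193, 0.2]
tool_rot: [178.8, -0.3, 64.2]
contact_force: [-0.0, 0.0, -0.5]
opening: 0.0853
```

```bash
python3 -c "
from h import *
delta((.457,-.001,.2))"
```

```text
12.95 [0.4513 0.2193 0.2   ] [178.8  -0.3  64.2] op 0.0853
(0.457, -0.001, 0.2) [-19.6  10.1   0.1]
```

Emit:
jog_arm([
  [[-3.6, 1.8, 0, 0], [-7.2, 3.6, 0, 0], [-10.8, 5.4, 0, 0], [-14.4, 7.2, 0, 0], [-18, 9.2, 0, 0], [-19.6, 10.1, 0, 0], [-19.6, 10.1, 0, 0], [-19.6, 10.1, 0, 0]],
])

```text
time_s: 13.62
position: [0.456, -0.0017, 0.1995]
tool_rot: [179.0, -0.3, 64.0]
contact_force: [-0.8, -0.5, 0.0]
opening: 0.0856
```

```bash
python3 -c "
from h import *
delta((.457,-.001,.076));cap('red')"
```

```text
13.6167 [ 0.456  -0.0017  0.1995] [179.   -0.3  64. ] op 0.0856
(0.457, -0.001, 0.076) [ 0.  -0.2 12.3]
blob red [469, 48, 11, 8, 67] [ 0.886 -0.517]
blob red [253, 77, 14, 40, 194] [0.742 0.018]
blob red [166, 210, 30, 30, 621] [0.445 0.206]
```

Emit:
jog_arm([
  [[0, -0.2, 3, 0], [0, -0.2, 6, 0], [0, -0.2, 9, 0], [0, -0.2, 11, 0], [0, -0.2, 12, 0], [0, -0.2, 12.3, 0], [0, -0.2, 12.3, 0], [0, -0.2, 12.3, 0]],
])

```text
time_s: 14.33
position: [0.4572, 0.0002, 0.0775]
tool_rot: [178.9, -0.4, 64.2]
contact_force: [0.5, 0.9, 1.0]
opening: 0.0856
```

Emit:
jog_arm([
  [[0, 0, 0, 0], [0, 0, 0, 0], [0, 0, 0, 0], [0, 0, 0, 0], [0, 0, 0, 0], [0, 0, 0, 0], [0, 0, 0, 0], [0, 0, 0, 0]],
], grip=3.5)

```text
time_s: 15.0
position: [0.4581, -0.0003, 0.0787]
tool_rot: [178.8, -0.4, 64.2]
contact_force: [-0.9, -1.3, 7.4]
opening: 0.0428
```

Emit:
jog_arm([
  [[0, 0, 0, 0], [0, 0, -0.5, 0], [0, 0, -2, 0], [0, 0, -4, 0], [0, 0, -7, 0], [0, 0, -10, 0], [0, 0, -14, 0], [0, 0, -14, 0]],
])

```text
time_s: 15.67
position: [0.4588, -0.0007, 0.2264]
tool_rot: [178.1, -0.5, 64.2]
contact_force: [1.8, -0.8, -0.0]
opening: 0.0421
```

```bash
python3 -c "
from h import *
delta((*P['G'],.22))"
```

```text
15.6667 [ 0.4588 -0.0007  0.2264] [178.1  -0.5  64.2] op 0.0421
(0.601, -0.152, 0.22) [-7.4 19.4  1.2]
```

Emit:
jog_arm([
  [[-1.1, 3, 0.2, 0], [-2.5, 6.6, 0.4, 0], [-3.9, 10.2, 0.6, 0], [-5.3, 13.8, 0.8, 0], [-6.5, 17, 1, 0], [-7.4, 19.4, 1.2, 0], [-7.4, 19.4, 1.2, 0], [-7.4, 19.4, 1.2, 0]],
])

```text
time_s: 16.33
position: [0.6016, -0.1527, 0.2193]
tool_rot: [178.2, -0.5, 64.1]
contact_force: [-0.8, 0.1, -0.8]
opening: 0.0423
```

```bash
python3 -c "
from h import *
delta((*P['G'],.079))"
```

```text
16.3333 [ 0.6016 -0.1527  0.2193] [178.2  -0.5  64.1] op 0.0423
(0.601, -0.152, 0.079) [-0.1 -0.5 14. ]
```

Emit:
jog_arm([
  [[-0.1, -0.5, 3, 0], [-0.1, -0.5, 6, 0], [-0.1, -0.5, 9, 0], [-0.1, -0.5, 11.5, 0], [-0.1, -0.5, 13, 0], [-0.1, -0.5, 13.8, 0], [-0.1, -0.5, 14, 0], [-0.1, -0.5, 14, 0]],
])

```text
time_s: 17.0
position: [0.6009, -0.1516, 0.0795]
tool_rot: [178.2, -0.5, 64.1]
contact_force: [0.3, -0.4, -1.8]
opening: 0.0424
```

Emit:
jog_arm([
  [[0, 0, 0, 0], [0, 0, 0, 0], [0, 0, 0, 0], [0, 0, 0, 0], [0, 0, 0, 0], [0, 0, 0, 0], [0, 0, 0, 0], [0, 0, 0, 0]],
], grip=8.54)

```text
time_s: 17.67
position: [0.6009, -0.1516, 0.0795]
tool_rot: [178.2, -0.5, 64.1]
contact_force: [0.1, -0.2, 1.3]
opening: 0.0851
```

Emit:
jog_arm([
  [[0, 0, -1, 0], [0, 0, -3, 0], [0, 0, -6, 0], [0, 0, -9, 0], [0, 0, -12, 0], [0, 0, -12, 0], [0, 0, -12, 0], [0, 0, -12, 0]],
])

```text
time_s: 18.33
position: [0.5968, -0.1508, 0.1995]
tool_rot: [178.2, -0.5, 64.1]
contact_force: [-0.3, -0.0, -0.0]
opening: 0.0857
```

```bash
python3 -c "
from h import *
delta((*P['Y'],.2))"
```

```text
18.3333 [ 0.5968 -0.1508  0.1995] [178.2  -0.5  64.1] op 0.0857
(0.599, 0.116, 0.2) [ 24.1 -11.4  -0.2]
```

Emit:
jog_arm([
  [[3.6, -1.7, 0, 0], [7.2, -3.4, 0, 0], [10.8, -5.1, 0, 0], [14.4, -6.8, 0, 0], [18, -8.5, 0, 0], [21.6, -10.2, -0.1, 0], [24.1, -11.4, -0.2, 0], [24.1, -11.4, -0.2, 0]],
])

```text
time_s: 19.0
position: [0.5975, 0.1212, 0.1981]
tool_rot: [178.4, -0.5, 64.4]
contact_force: [0.2, -0.0, 0.4]
opening: 0.0857
```

```bash
python3 -c "
from h import *
delta((*P['Y'],.075));f=grab('top','t3.png');a=f['color'][130:280,150:380,::-1]
cv2.imwrite('pics/t3c.png',cv2.resize(a,None,fx=3,fy=3,interpolation=cv2.INTER_CUBIC))"
```

```text
19.0 [0.5975 0.1212 0.1981] [178.4  -0.5  64.4] op 0.0857
(0.599, 0.116, 0.075) [-0.5  0.  12.3]
```

View pics/t3c.png

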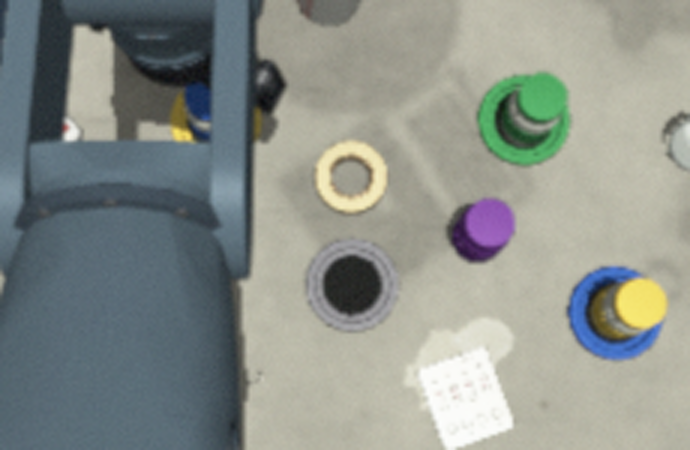

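The crop shows the green bottle inside the green stand (cap at 541,97) and the grey stand empty again (351,284). The yellow bottle is untouched. Now blue goes from the yellow stand to grey.

Emit:
jog_arm([
  [[-0.5, 0, 3, 0], [-0.5, 0, 6, 0], [-0.5, 0, 9, 0], [-0.5, 0, 11, 0], [-0.5, 0, 12, 0], [-0.5, 0, 12.3, 0], [-0.5, 0, 12.3, 0], [-0.5, 0, 12.3, 0]],
])

```text
time_s: 19.72
position: [0.6001, 0.1131, 0.0762]
tool_rot: [178.3, -0.5, 64.4]
contact_force: [0.8, -0.3, 0.6]
opening: 0.0856
```

Emit:
jog_arm([
  [[0, 0, 0, 0], [0, 0, 0, 0], [0, 0, 0, 0], [0, 0, 0, 0], [0, 0, 0, 0], [0, 0, 0, 0], [0, 0, 0, 0], [0, 0, 0, 0]],
], grip=3.5)

```text
time_s: 20.38
position: [0.6011, 0.1131, 0.0777]
tool_rot: [178.2, -0.5, 64.4]
contact_force: [-1.0, 0.3, 5.5]
opening: 0.0422
```

Emit:
jog_arm([
  [[0, 0, 0, 0], [0, 0, -0.5, 0], [0, 0, -2, 0], [0, 0, -5, 0], [0, 0, -9, 0], [0, 0, -12, 0], [0, 0, -12, 0], [0, 0, -12, 0]],
])

```text
time_s: 21.05
position: [0.5984, 0.1139, 0.2004]
tool_rot: [177.9, -0.7, 64.4]
contact_force: [-0.6, -0.3, -1.2]
opening: 0.0415
```

```bash
python3 -c "
from h import *
delta((*P['X'],.2))"
```

```text
21.05 [0.5984 0.1139 0.2004] [177.9  -0.7  64.4] op 0.0415
(0.454, -0.004, 0.2) [-16.9  -7.9  -0.4]
```

Emit:
jog_arm([
  [[-2.5, -1.2, 0, 0], [-5.7, -2.6, -0.1, 0], [-9, -4.2, -0.2, 0], [-12.3, -5.7, -0.3, 0], [-15, -7, -0.4, 0], [-16.9, -7.9, -0.4, 0], [-16.9, -7.9, -0.4, 0], [-16.9, -7.9, -0.4, 0]],
])

```text
time_s: 21.72
position: [0.4527, -0.0046, 0.1982]
tool_rot: [178.1, -0.6, 64.3]
contact_force: [-0.3, 1.4, -1.4]
opening: 0.0418
```

```bash
python3 -c "
from h import *
delta((*P['X'],.078))"
```

```text
21.7167 [ 0.4527 -0.0046  0.1982] [178.1  -0.6  64.3] op 0.0418
(0.454, -0.004, 0.078) [-0.  -0.3 12. ]
```

Emit:
jog_arm([
  [[0, -0.3, 3, 0], [0, -0.3, 6, 0], [0, -0.3, 8.5, 0], [0, -0.3, 10.5, 0], [0, -0.3, 11.4, 0], [0, -0.3, 11.9, 0], [0, -0.3, 12, 0], [0, -0.3, 12, 0]],
])

```text
time_s: 22.38
position: [0.455, -0.0036, 0.0785]
tool_rot: [178.0, -0.7, 64.3]
contact_force: [0.9, 0.4, -1.8]
opening: 0.0419
```

Emit:
jog_arm([
  [[0, 0, 0, 0], [0, 0, 0, 0], [0, 0, 0, 0], [0, 0, 0, 0], [0, 0, 0, 0], [0, 0, 0, 0], [0, 0, 0, 0], [0, 0, 0, 0]],
], grip=8.54)

```text
time_s: 23.05
position: [0.455, -0.0037, 0.0785]
tool_rot: [178.0, -0.7, 64.3]
contact_force: [0.9, -0.6, -0.1]
opening: 0.0857
```

Emit:
jog_arm([
  [[0, 0, -1, 0], [0, 0, -3, 0], [0, 0, -6, 0], [0, 0, -9, 0], [0, 0, -12, 0], [0, 0, -12, 0], [0, 0, -12, 0], [0, 0, -12, 0]],
])

```text
time_s: 23.72
position: [0.4504, -0.003, 0.1985]
tool_rot: [178.0, -0.7, 64.3]
contact_force: [0.1, -0.9, -0.4]
opening: 0.0851
```

```bash
python3 -c "
from h import *
delta((*P['B'],.2))"
```

```text
23.7167 [ 0.4504 -0.003   0.1985] [178.   -0.7  64.3] op 0.0851
(0.433, -0.227, 0.2) [-20.9   8.2  -0.1]
```

Emit:
jog_arm([
  [[-3.6, 1.4, 0, 0], [-7.2, 2.8, 0, 0], [-10.8, 4.2, 0, 0], [-14.4, 5.6, 0, 0], [-18, 7, 0, 0], [-20.9, 8.2, -0.1, 0], [-20.9, 8.2, -0.1, 0], [-20.9, 8.2, -0.1, 0]],
])

```text
time_s: 24.38
position: [0.4324, -0.2277, 0.1983]
tool_rot: [178.2, -0.7, 64.1]
contact_force: [-0.0, 0.5, -0.6]
opening: 0.0852
```

```bash
python3 -c "
from h import *
delta((*P['B'],.076));cap('blue')"
```

```text
24.3833 [ 0.4324 -0.2277  0.1983] [178.2  -0.7  64.1] op 0.0852
(0.433, -0.227, 0.076) [-0.1 -0.4 12.2]
blob blue [15, 148, 44, 39, 1227] [0.582 0.561]
blob blue [466, 178, 46, 47, 1281] [ 0.504 -0.524]
blob blue [0, 206, 3, 30, 64] [0.452 0.636]
blob blue [259, 214, 17, 16, 209] [ 0.454 -0.   ]
blob blue [340, 220, 13, 24, 123] [ 0.433 -0.183]
```

Emit:
jog_arm([
  [[-0.1, -0.4, 3, 0], [-0.1, -0.4, 6, 0], [-0.1, -0.4, 9, 0], [-0.1, -0.4, 11, 0], [-0.1, -0.4, 12, 0], [-0.1, -0.4, 12.2, 0], [-0.1, -0.4, 12.2, 0], [-0.1, -0.4, 12.2, 0]],
])

```text
time_s: 25.1
position: [0.4334, -0.2258, 0.0773]
tool_rot: [178.1, -0.7, 64.2]
contact_force: [0.7, -0.3, 0.6]
opening: 0.0851
```

Emit:
jog_arm([
  [[0, 0, 0, 0], [0, 0, 0, 0], [0, 0, 0, 0], [0, 0, 0, 0], [0, 0, 0, 0], [0, 0, 0, 0], [0, 0, 0, 0], [0, 0, 0, 0]],
], grip=3.5)

```text
time_s: 25.77
position: [0.4341, -0.2265, 0.0786]
tool_rot: [178.0, -0.7, 64.2]
contact_force: [0.2, 0.0, 5.5]
opening: 0.0421
```

Emit:
jog_arm([
  [[0, 0, 0, 0], [0, 0, -0.5, 0], [0, 0, -2, 0], [0, 0, -5, 0], [0, 0, -9, 0], [0, 0, -13, 0], [0, 0, -14, 0], [0, 0, -14, 0]],
])

```text
time_s: 26.43
position: [0.4308, -0.2275, 0.2228]
tool_rot: [177.6, -0.5, 64.2]
contact_force: [0.5, -1.2, -1.6]
opening: 0.042
```

```bash
python3 -c "
from h import *
delta((.5,-.05,.22),(*P['Y'],.22))"
```

```text
26.4333 [ 0.4308 -0.2275  0.2228] [177.6  -0.5  64.2] op 0.042
(0.5, -0.05, 0.22) [19.  -1.5  0.4]
(0.599, 0.116, 0.22) [38.2  0.2  0.7]
```

Emit:
jog_arm([
  [[2.5, 0, 0, 0], [6, 0, 0.1, 0], [9.5, 0, 0.2, 0], [13, 0, 0.3, 0], [16.5, 0, 0.3, 0], [20, 0, 0.4, 0], [23.5, 0.1, 0.5, 0], [27, 0.1, 0.5, 0]],
])

```text
time_s: 27.1
position: [0.5485, 0.017, 0.2178]
tool_rot: [177.8, -0.5, 64.2]
contact_force: [0.5, -0.6, -0.8]
opening: 0.0416
```

Emit:
jog_arm([
  [[3.5, 0, 0, 0], [7, 0, 0, 0], [9.5, 0, 0, 0], [11, 0, 0.1, 0], [11, 0, 0.1, 0], [11, 0, 0.1, 0]],
])

```text
time_s: 27.6
position: [0.5953, 0.1161, 0.2158]
tool_rot: [177.9, -0.4, 64.3]
contact_force: [-0.2, -0.5, -0.7]
opening: 0.0419
```

```bash
python3 -c "
from h import *
delta((*P['Y'],.0785))"
```

```text
27.6 [0.5953 0.1161 0.2158] [177.9  -0.4  64.3] op 0.0419
(0.599, 0.116, 0.0785) [ 0.1 -0.2 13.7]
```

Emit:
jog_arm([
  [[0.1, -0.2, 3, 0], [0.1, -0.2, 6, 0], [0.1, -0.2, 9, 0], [0.1, -0.2, 11.5, 0], [0.1, -0.2, 13, 0], [0.1, -0.2, 13.6, 0], [0.1, -0.2, 13.7, 0], [0.1, -0.2, 13.7, 0]],
])

```text
time_s: 28.27
position: [0.5984, 0.1146, 0.0787]
tool_rot: [177.9, -0.3, 64.2]
contact_force: [-1.3, -0.6, -1.2]
opening: 0.0419
```

Emit:
jog_arm([
  [[0, 0, 0, 0], [0, 0, 0, 0], [0, 0, 0, 0], [0, 0, 0, 0], [0, 0, 0, 0], [0, 0, 0, 0], [0, 0, 0, 0], [0, 0, 0, 0]],
], grip=8.54)

```text
time_s: 28.93
position: [0.5984, 0.1147, 0.0787]
tool_rot: [177.9, -0.3, 64.2]
contact_force: [-1.1, -0.4, 1.0]
opening: 0.0855
```

Emit:
jog_arm([
  [[0, 0, -1, 0], [0, 0, -3, 0], [0, 0, -6, 0], [0, 0, -9, 0], [0, 0, -12, 0], [0, 0, -12, 0], [0, 0, -12, 0], [0, 0, -12, 0]],
])

```text
time_s: 29.6
position: [0.594, 0.116, 0.1987]
tool_rot: [177.9, -0.3, 64.2]
contact_force: [-0.4, 0.1, -0.3]
opening: 0.0858
```

```bash
python3 -c "
from h import *
delta((.454,0,.2))"
```

```text
29.6 [0.594  0.116  0.1987] [177.9  -0.3  64.2] op 0.0858
(0.454, 0, 0.2) [-16.5  -7.5  -0.5]
```

Emit:
jog_arm([
  [[-3.6, -1.6, 0, 0], [-7.2, -3.2, -0.2, 0], [-10.8, -4.9, -0.3, 0], [-14.4, -6.5, -0.4, 0], [-16.5, -7.5, -0.5, 0], [-16.5, -7.5, -0.5, 0], [-16.5, -7.5, -0.5, 0]],
])

```text
time_s: 30.18
position: [0.4533, -0.0002, 0.199]
tool_rot: [178.1, -0.3, 64.1]
contact_force: [1.0, -0.4, -0.3]
opening: 0.0852
```

```bash
python3 -c "
from h import *
delta((.454,0,.076))"
```

```text
30.1833 [ 4.533e-01 -2.000e-04  1.990e-01] [178.1  -0.3  64.1] op 0.0852
(0.454, 0, 0.076) [-0.  -0.4 12.3]
```

Emit:
jog_arm([
  [[0, -0.4, 3, 0], [0, -0.4, 6, 0], [0, -0.4, 9, 0], [0, -0.4, 11, 0], [0, -0.4, 12, 0], [0, -0.4, 12.3, 0], [0, -0.4, 12.3, 0], [0, -0.4, 12.3, 0]],
])

```text
time_s: 30.85
position: [0.4548, 0.0004, 0.0768]
tool_rot: [178.0, -0.3, 64.1]
contact_force: [0.5, 0.2, 1.2]
opening: 0.0856
```

Emit:
jog_arm([
  [[0, 0, 0, 0], [0, 0, 0, 0], [0, 0, 0, 0], [0, 0, 0, 0], [0, 0, 0, 0], [0, 0, 0, 0], [0, 0, 0, 0], [0, 0, 0, 0]],
], grip=3.5)

```text
time_s: 31.52
position: [0.4557, -0.0, 0.0781]
tool_rot: [177.9, -0.3, 64.1]
contact_force: [-2.2, -0.0, 7.5]
opening: 0.0417
```

Emit:
jog_arm([
  [[0, 0, 0, 0], [0, 0, -0.5, 0], [0, 0, -2, 0], [0, 0, -5, 0], [0, 0, -9, 0], [0, 0, -13, 0], [0, 0, -14, 0], [0, 0, -14, 0]],
])

```text
time_s: 32.18
position: [0.4528, 0.001, 0.222]
tool_rot: [177.4, -0.4, 64.1]
contact_force: [0.7, 0.1, -0.8]
opening: 0.0417
```

```bash
python3 -c "
from h import *
delta((*P['B'],.22))"
```

```text
32.1833 [0.4528 0.001  0.222 ] [177.4  -0.4  64.1] op 0.0417
(0.433, -0.227, 0.22) [-21.4   8.2   0.4]
```

Emit:
jog_arm([
  [[-2.8, 1.1, 0, 0], [-6.3, 2.4, 0, 0], [-9.8, 3.8, 0.1, 0], [-13.3, 5.1, 0.2, 0], [-16.8, 6.5, 0.3, 0], [-19.5, 7.5, 0.4, 0], [-21.4, 8.2, 0.4, 0], [-21.4, 8.2, 0.4, 0]],
])

```text
time_s: 32.85
position: [0.4318, -0.2304, 0.2178]
tool_rot: [177.6, -0.4, 63.9]
contact_force: [0.2, -0.7, -2.0]
opening: 0.0418
```

```bash
python3 -c "
from h import *
delta((*P['B'],.078))"
```

```text
32.85 [ 0.4318 -0.2304  0.2178] [177.6  -0.4  63.9] op 0.0418
(0.433, -0.227, 0.078) [ 0.3 -0.6 14. ]
```

Emit:
jog_arm([
  [[0.3, -0.6, 3, 0], [0.3, -0.6, 6, 0], [0.3, -0.6, 9, 0], [0.3, -0.6, 11.5, 0], [0.3, -0.6, 13.2, 0], [0.3, -0.6, 13.8, 0], [0.3, -0.6, 14, 0], [0.3, -0.6, 14, 0]],
])

```text
time_s: 33.52
position: [0.4327, -0.2258, 0.0778]
tool_rot: [177.8, -0.4, 63.9]
contact_force: [-7.2, 3.8, 15.2]
opening: 0.0421
```

Emit:
jog_arm([
  [[0, 0, 0, 0], [0, 0, 0, 0], [0, 0, 0, 0], [0, 0, 0, 0], [0, 0, 0, 0], [0, 0, 0, 0], [0, 0, 0, 0], [0, 0, 0, 0]],
], grip=8.54)

```text
time_s: 34.18
position: [0.4327, -0.2258, 0.0777]
tool_rot: [177.8, -0.4, 63.9]
contact_force: [-0.6, 0.4, 0.1]
opening: 0.0852
```

Emit:
jog_arm([
  [[0, 0, -1, 0], [0, 0, -3, 0], [0, 0, -6, 0], [0, 0, -9, 0], [0, 0, -13, 0], [0, 0, -17, 0], [0, 0, -17, 0], [0, 0, -17, 0]],
])

```text
time_s: 34.85
position: [0.4275, -0.2252, 0.2514]
tool_rot: [177.3, -0.3, 63.9]
contact_force: [0.4, -0.8, 0.5]
opening: 0.085
```

```bash
python3 -c "
from h import *
delta((.3,-.05,.3))"
```

```text
34.85 [ 0.4275 -0.2252  0.2514] [177.3  -0.3  63.9] op 0.085
(0.3, -0.05, 0.3) [ 10.2 -18.9  -5.7]
```

Emit:
jog_arm([
  [[1.7, -3.1, -1, 0], [3.4, -6.2, -2, 0], [5.1, -9.3, -3, 0], [6.8, -12.4, -4, 0], [8.5, -15.5, -5, 0], [10.2, -18.5, -5.7, 0], [10.2, -18.5, -5.7, 0], [10.2, -18.5, -5.7, 0]],
])

```text
time_s: 35.52
position: [0.3033, -0.0505, 0.3001]
tool_rot: [177.3, -0.3, 64.0]
contact_force: [0.1, -0.3, 0.2]
opening: 0.0857
```

Run:
```python
from h import *
delta()
f=grab('top','t9.png');img=f['color'];g=grab('scene','s9.png')['color']
bo={'red':(175,221),'yellow':(219,162),'blue':(363,231),'green':(330,161)}
Q={'red':'R','yellow':'Y','blue':'B','green':'G'}
T=np.linalg.inv(np.array(f['cam_to_world']))
for k in bo:
    b=[(np.hypot(*(ray(f,r['position'],.004)[:2]-P[Q[k]])),r['confidence']) for r in finder.place_of('top','bottle_'+k)]
    print(k,'net offset',np.round(min(b),3) if b else None)
a=cv2.resize(img[130:280,150:390],(800,500),interpolation=cv2.INTER_CUBIC);cv2.imwrite('pics/t9c.png',a[:,:,::-1])
a=cv2.resize(g[140:300,150:370],(800,582),interpolation=cv2.INTER_CUBIC);cv2.imwrite('pics/s9c.png',a[:,:,::-1])
```

```text
35.5167 [ 0.3033 -0.0505  0.3001] [177.3  -0.3  64. ] op 0.0857
red net offset [0.011 0.92 ]
yellow net offset [0.005 0.74 ]
blue net offset [0.01 0.76]
green net offset [0.004 0.65 ]
```

View pics/t9c.png

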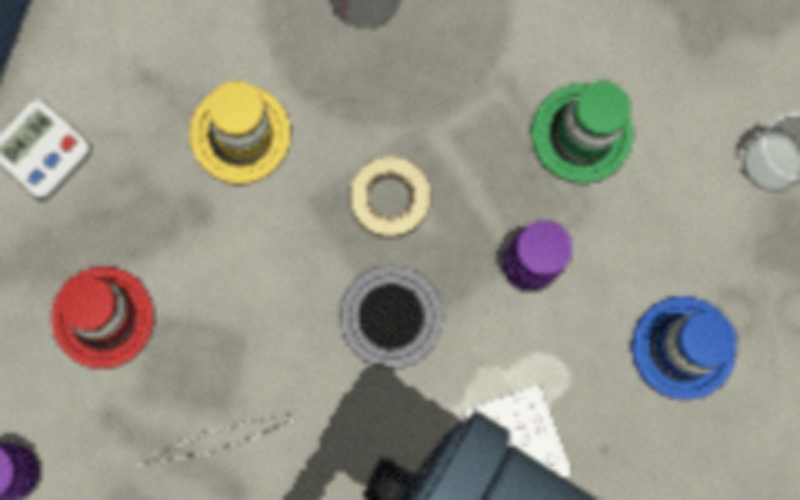

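View pics/s9c.png

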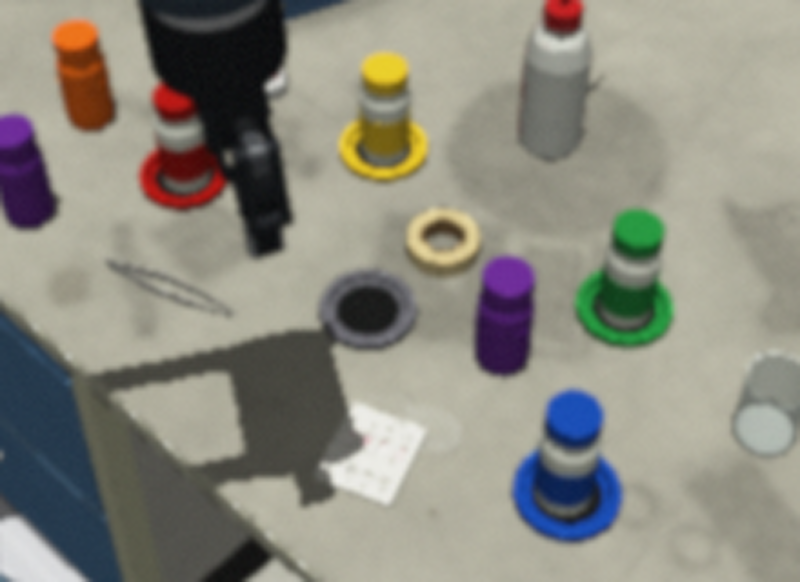

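Both views show all four bottles upright inside the rims of their own stands, the grey stand empty and the gripper clear. In the top crop the caps are red (85,303), yellow (238,108), green (602,107) and blue (708,336). The wash bottle is where it was.

```bash
python3 -c "
from rig import order;print(order.close_job())"
```

```text
the job is handed in; nothing more can be done
None
```

I put all four bottles on the stands of their cap colours and handed the job in, at about 36 s of the 120 s allowed. I did it as two swaps through the grey stand: red with green, then blue with yellow.

**Final pictures:** the top and scene views show each bottle upright inside its own rim. The grey stand is empty, the wash bottle and look-alikes stand where they were, and the gripper is open and clear of everything.

**Position check:** judged by eye from the caps in the top view, red, blue and green are within about 3 mm of the stand centre, and yellow is about 6 mm off. The network's rougher estimates put red 11 mm, blue 10 mm, yellow 5 mm and green 4 mm off. For red and blue that is close to the 12 mm limit and disagrees with the caps. I trusted the caps because the recess itself only lets a bottle shift about 10 mm.

**Other readings:** the tool had drifted to about 2.7° of tilt by the end. It read 15 N on the last placing, under the limits, and the bottle still stood upright.

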